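# Load the wheel dressing stand

### The arm

A 6-joint arm with a two-finger parallel gripper is mounted at the origin on a cart in front of the work surface, level with it; the furniture and walls round the work are solid. World frame = base frame: x ahead of the robot, y to its left, z up, the work surface at z = 0. Lengths are in mm, angles in rad, forces in N, time in s.
With the tool pointing down it reaches from about 375 to 975 mm from the base axis. Payload 3.8 kg.
Tool frame: the origin (TCP) lies at the very end of the fingers, on their centre line; the grasp point (between the pads) lies 19 mm behind it (grasp_offset is the distance from the TCP to the grasp point, in mm); z points along the fingers, y is the line along which they close (so a half turn about z gives the same grasp; the last joint's range is limited). The gripper opens to 88 mm and grips with 3 to 60 N. Pads are 18 mm wide; open, the fingers measure 123 mm over their backs; the gripper's body (75 mm by 187 mm) begins 45 mm behind the grasp point.
Start: joints at [1.203, 0.264, 1.604, -0, 1.274, -0.037], TCP at [219.237, 638.399, 207.206] pointing down, gripper open.
Joint ranges: [-2.63, 2.63], [-0.94, 2.18], [0.31, 2.57], [-1.31, 4.45], [0, 2.66], [-2.55, 2.55]. Speed limits (rad/s): [2.57, 2.57, 3.14, 3.14, 3.14, 3.14].

### API

Orientations are given as [roll, pitch, yaw] about the fixed x, y, z axes, in that order (R = Rz(yaw) Ry(pitch) Rx(roll)).
In Python, from rig import state, get_image, hand_in, outline_of, grasp_offset gives the robot as it stands.
- The arm moves only by the tool arm_command, never from a script. Its argument "steps" is a list of rows, each an object with "xyz": the shift along the tool's x, y, z in cm, a list of three; "turn": the turn, a rotation vector about the tool's x, y, z in degrees, a list of three. In form: [{"xyz": [dx, dy, dz], "turn": [ax, ay, az]}, ...]. A call has 1 to 10 rows; each row shifts and turns the commanded pose from where the row before left it, along the tool's axes as they then stand; what a row does not reach is not made up. A row lasts 1/12 s, in which the tool goes at most 41.7 mm and 7.16 degrees, less where a joint would pass 70% of its speed; a pose out of reach is approached as far as the arm can. A call with a gripper value outside its range is refused whole. "fingers" is the closure, from -1 (fully open) to 1 (shut), so that 0 is half open, set as the call begins (left out, the last holds). The fingers move at their own pace and stop on an object; "force" is the grip in N (left out, the last holds). Time passes only in rows, so rows that do not move let the fingers close. It gives the time, the measured TCP pose, the force, the opening and the grip force at its end, in the units of the state.
- state(): the state, without advancing time (a new reading comes with each control period).
- get_image(name): name is "side" or "top"; returns a dict with "frame" (480x640x3 uint8, red, green, blue), "depth" (480x640 float32, mm along the optical axis (not along the pixel's ray), 0 where there is no reading), "camera_matrix" (3x3 intrinsics, pixels), "camera_from_world" (4x4, takes a point from world to camera coordinates). Camera axes: x right, y down, z forward; pixel columns grow to the right and rows downward; lengths in mm; the calibration is good to about 2 mm. A picture is of the moment at which its call begins.
- hand_in(): hands the job in; it is judged then, once.
Trained networks look in the newest picture that a camera, given by its name, has taken for a name from the list of things; names that differ only in an ending like _2 or _b are one class to them, and where a whole thing is asked for, a point or a joint stands for the part that bears it (a point fixed in the world has none). Each returns a list of dicts, best first, with "conf" (0 to 1); they miss things now and then, are a little off and sometimes report something else, mostly with a low value. They report only what shows in the picture. A call takes as long as a camera call. They do not tell look-alikes from the thing itself.
- outline_of(query, camera): "mask" (480x640 bool, what is visible of it) and "extent" ([centre column, centre row, width, height] in pixels, round what is visible of it).
The state is a dict: "clock": time; "joint_pos": joint angles; "dq": joint speeds; "tau": joint torques, N m; "tool_pos": TCP position; "orientation": TCP orientation; "wrist_force": force on the tool from outside, world axes, zero at the start; "ft_torque": the same for the moment, N m; "finger_gap": finger opening in mm; "grip_force": force on a finger pad.
Only numpy, scipy, OpenCV 4.12 (cv2) and the standard library are available. Lean on these libraries where they do the work, as an engineer would, in place of code of your own. Each camera call takes 0.05 s, during which the arm holds its last target. There are 200 camera calls.

### The job

Load the wheel dressing stand so that the small grinding wheel can be dressed: thread the plain spacer sleeve onto the upright spindle first, then the grinding wheel, then the flanged collar with its flange down on the wheel, each one fully home. Then push the swing keeper by its knob round into the spindle's neck as far as it goes, so that the stack cannot lift off. Leave the drill tin, the blue-handled pliers and the needle file where they lie.

Things in the scene. Friction and masses are not known exactly. Their poses are not given: they have to be found in the camera images.
- stand: Grey iron dressing stand, fixed, base plate 190 x 96 x 12 mm; origin on the worktop under the spindle's axis, z up, x along the plate. At x = -72 mm a block 24 x 28 mm, 105 mm high, carries a level dresser rod that ends 39 mm from the spindle's axis, 83 mm up. At x = +75 mm the keeper's post, 124 mm high with its screw. So fingers holding a part have most room along y
- spindle_seat (a point): On the spindle's axis at its foot, 16 mm above the worktop: the boss face on which the sleeve sits. Axes as the stand's. Heights above this point: spindle 28 mm thick up to 50 mm, tapering to 18 mm at 58 mm, 18 mm thick up to 97.5 mm, neck 11 mm thick up to 107 mm, head 18 mm thick, tapering from 110 mm to 8 mm across at its flat top at 117 mm
- spindle_tip (a point): Centre of the spindle's top, 133 mm above the worktop. The parts have 3 mm play on the spindle's diameter and slide down freely when let go
- keeper (a joint): Swing keeper: level steel arm 5 mm thick, 130 mm long, turning about the post; rad, 0 = fully closed at its stop (slot round the spindle's neck), growing to 2.2 as it swings out to the stand's -y side; starts at 1.4 to 2.0. Stays where it is left; about 0.5 N at the knob moves it. Its underside passes 3 mm above a fully seated collar and hits a stack that is not home
- keeper_pivot (a point): On the keeper's vertical turning axis, 75 mm along the stand's +x from the spindle's axis, at the underside of the arm, 115 mm above the worktop
- keeper_knob (a point): Middle of the black upright knob at the free end of the keeper arm, 115 mm from the turning axis: 15 mm thick, top 137 mm above the worktop, arm's top face 120 mm. With the keeper closed it lies at x = -40, y = -5 mm in the stand's frame. Push it sideways round its arc, going towards the stand's +y at the end
- sleeve: Plain steel spacer sleeve, a tube 44 mm outside, 60 mm high, bore 31 mm through, standing upright; origin at the centre of its underside, z up along the bore; about 0.25 kg. Seated, its underside is on the boss, 16 mm above the worktop
- wheel: Small grey grinding wheel, 64 mm outside, 14 mm thick, bore 21 mm in a steel bush, lying flat; origin at the centre of its underside, z up along the bore; about 0.12 kg. Seated, its underside is 76 mm above the worktop
- collar: Steel flanged collar lying flange down: flange 58 mm across and 8 mm thick, above it a hub 34 mm across, 22 mm high overall, bore 21 mm through; origin at the centre of the flange's underside, z up along the bore; about 0.16 kg. Seated, its underside is 90 mm above the worktop
- drill_tin: Bystander: green hinged tin 56 x 90 x 20 mm at the right; origin at the centre of its underside
- pliers_flat: Bystander: pliers with blue handles, 138 mm long, at the front right beside the vise; origin at the centre of the underside
- file_flat: Bystander: needle file with a wooden handle, 152 mm long, on the worktop to the right of the stand; origin at the centre of the underside
There are look-alikes about, which are no part of the job. What is shaped like the collar but pink or purple is not meant.

How it is judged:
By the outcome, as a careful person would: the job done as asked, in the order asked, and still so for the second after the job is handed in, with the robot touching nothing.
It also fails if it takes over 72 s, if anything falls off the work surface, if the arm or the gripper's body presses on something with over 40 N, if the wrist force passes 120 N, or if a joint passes its speed limit or range.

## Working session

There is one attempt and no reset: what is moved stays moved. The work goes in short steps, Python scripts to look and compute and a tool call to move; the robot and the scene stay as the last step left them, time stands still between calls to the robot, and variables do not carry over. Pictures are saved under pics/ and viewed, at most 10 in all, crops included, and the job is handed in when it is done.

Besides the shell and the picture viewer there is one more tool, called after "Emit:" as a command line: name --argument value ..., lists and objects as JSON in quotes. arm_command: Moves the arm, as the interface text tells. Its arguments: {"type":"object","properties":{"steps":{"type":"array"},"fingers":{"type":"number"},"force":{"type":"number"}},"required":["steps"]}

```bash
mkdir -p pics
cat > h.py <<'E'
import numpy as np, cv2
from rig import state, get_image, hand_in, outline_of, grasp_offset
def cloud(im):
    K=im["camera_matrix"]; T=np.linalg.inv(im["camera_from_world"]); d=im["depth"]
    v,u=np.mgrid[:480,:640]
    P=np.stack([(u-K[0,2])/K[0,0]*d,(v-K[1,2])/K[1,1]*d,d],-1)@T[:3,:3].T+T[:3,3]
    P[d<=0]=np.nan
    return P
def save(im,n): cv2.imwrite("pics/"+n,im["frame"][:,:,::-1])
E
python3 - <<'E'
from h import *
print(state())
for c in ("top","side"):
    im=get_image(c); save(im,c+"0.png"); P=cloud(im)
    print(c,im["camera_matrix"].round(1).tolist(),np.linalg.inv(im["camera_from_world"]).round(3).tolist())
    for q in ("stand","keeper","keeper_knob","sleeve","wheel","collar","drill_tin","pliers_flat","file_flat"):
        for o in outline_of(q,c)[:4]:
            p=P[o["mask"]]; p=p[~np.isnan(p[:,0])]
            if len(p): print(q,round(o["conf"],2),np.round(o["extent"]).tolist(),"lo",np.percentile(p,2,0).round(),"hi",np.percentile(p,98,0).round())
E
```

```text
{'clock': 0.0, 'joint_pos': array([ 1.20305575e+00,  2.64713723e-01,  1.60532377e+00, -1.65158721e-05,
        1.27369693e+00, -3.68791006e-02]), 'dq': array([-0.00030475,  0.00043589,  0.0002374 , -0.00066816,  0.00038438,
       -0.0003602 ]), 'tau': array([-8.24666422e-04, -5.02099442e+01, -3.56883144e+01,  7.25457422e-02,
        2.93258415e-02, -2.06823147e-04]), 'tool_pos': array([219.00149304, 637.68714491, 205.94176392]), 'orientation': array([-3.13945176e+00, -6.31974877e-05,  2.81073596e+00]), 'wrist_force': array([0.27999483, 0.35360047, 0.19725393]), 'ft_torque': array([-0.05350777, -0.01885189,  0.04810325]), 'grip_force': 0.0, 'finger_gap': 88.23316090044504}
top [[492.7, 0.0, 322.0], [0.0, 492.7, 240.8], [0.0, 0.0, 1.0]] [[-0.018, -0.989, 0.148, 325.227], [-1.0, 0.019, 0.003, 32.644], [-0.006, -0.148, -0.989, 1231.241], [0.0, 0.0, 0.0, 1.0]]
stand 0.96 [400.0, 219.0, 84.0, 93.0] lo [ 451. -223.    7.] hi [639. -65. 131.]
keeper 0.86 [409.0, 182.0, 58.0, 22.0] lo [ 605. -238.    1.] hi [ 660. -102.  137.]
keeper 0.16 [212.0, 248.0, 24.0, 23.0] lo [472. 289.   0.] hi [52
[... 1416 characters left out ...]
0.  -2.] hi [593. 195.  18.]
collar 0.83 [299.0, 362.0, 29.0, 22.0] lo [471. 299.   1.] hi [523. 343.  24.]
collar 0.76 [327.0, 315.0, 29.0, 23.0] lo [419. 145.  -1.] hi [472. 192.  24.]
collar 0.68 [325.0, 401.0, 29.0, 24.0] lo [405. 398.   2.] hi [457. 445.  25.]
collar 0.23 [319.0, 211.0, 16.0, 24.0] lo [ 508. -334.   -3.] hi [ 535. -242.   17.]
drill_tin 0.6 [275.0, 201.0, 27.0, 18.0] lo [ 607. -369.   -2.] hi [ 691. -133.  121.]
pliers_flat 0.62 [323.0, 207.0, 6.0, 12.0] lo [ 508. -332.    3.] hi [ 525. -279.   17.]
pliers_flat 0.53 [388.0, 202.0, 41.0, 13.0] lo [ 259. -385.   -2.] hi [ 381. -335.   14.]
pliers_flat 0.41 [339.0, 277.0, 18.0, 22.0] lo [417.  24.   3.] hi [456.  67.  62.]
```

Run:
```python
from h import *
a=cv2.imread("pics/top0.png"); 
cv2.imwrite("pics/topcrop.png",cv2.resize(a[150:350,140:520],None,fx=2.1,fy=2.1,interpolation=cv2.INTER_CUBIC))
b=cv2.imread("pics/side0.png"); cv2.imwrite("pics/sidecrop.png",cv2.resize(b[160:430,220:430],None,fx=2.2,fy=2.2,interpolation=cv2.INTER_CUBIC))
for f,(x,y) in {"top0":(272,266),"top0b":(212,248),"top0c":(170,276)}.items():
    print(f,np.median(a[y-8:y+9,x-8:x+9].reshape(-1,3),0)[::-1])
```

```text
top0 [152.  99. 140.]
top0b [171. 162. 159.]
top0c [176. 141. 144.]
```

View pics/topcrop.png

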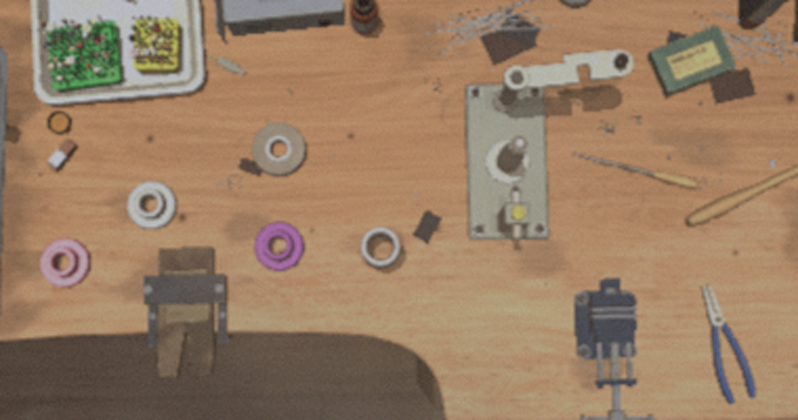

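View pics/sidecrop.png

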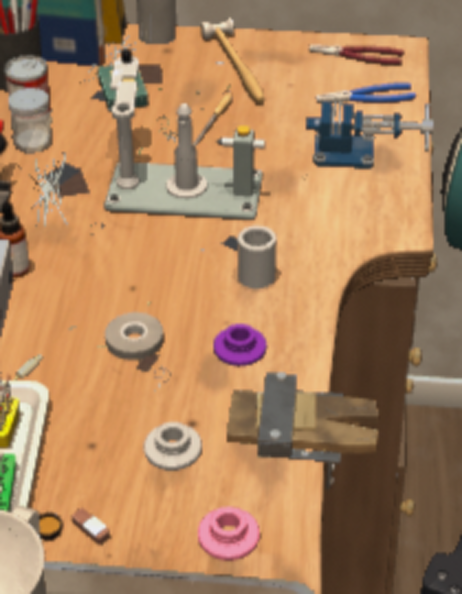

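The steel-grey flanged collar is at top (212,248) and side (299,362). The look-alikes are purple at top (272,266) and pink at top (170,276), so the grey one is meant, and both enlarged crops confirm its colour. The sleeve is at top (320,267), the wheel at (272,220) and the spindle at about (385,220), with the keeper swung out towards −y and its knob at about (436,180).

```bash
cat >> h.py <<'E'
def pts(cams=("top","side")):
    return {c:cloud(get_image(c)).reshape(-1,3) for c in cams}
def near(p,x,y,r,z0,z1):
    with np.errstate(invalid='ignore'):
        return p[(np.hypot(p[:,0]-x,p[:,1]-y)<r)&(p[:,2]>z0)&(p[:,2]<z1)]
E
python3 - <<'E'
from h import *
from scipy.optimize import least_squares
D=pts()
for c,p in D.items():
    for n,x,y,r,z0,z1 in [("sleeve",442,43,40,50,66),("sleeve_all",442,43,40,5,66),("wheel",562,162,50,9,19),("collar_flange",497,315,45,5,11),("hub",497,315,25,18,27),("spindle>100",545,-100,40,100,140),("knob",655,-230,60,126,142),("armtop",640,-150,120,112,126),("plate",545,-100,140,8,15.5)]:
        q=near(p,x,y,r,z0,z1)
        if len(q)<4: print(c,n,len(q)); continue
        xy=q[:,:2].astype(np.float32)
        print(c,n,len(q),"mean",q.mean(0).round(1),"bbox mid",((np.percentile(q,3,0)+np.percentile(q,97,0))/2).round(1),"size",(np.percentile(q,97,0)-np.percentile(q,3,0)).round(1), "rect",[np.round(v,1) for v in cv2.minAreaRect(xy)] if n in("plate","armtop") else "")
E
```

```text
top sleeve 143 mean [438.1  41.5  59.8] bbox mid [438.6  41.1  58.6] size [40.7 40.5 12.1] rect 
top sleeve_all 232 mean [438.6  41.7  43.8] bbox mid [443.3  41.4  34.5] size [54.1 41.7 58.7] rect 
top wheel 427 mean [561.5 161.4  14.6] bbox mid [562.3 161.4  14.1] size [56.2 55.6  8.6] rect 
top collar_flange 224 mean [496.1 313.1   8. ] bbox mid [495.9 313.    7.9] size [61.2 55.   5.5] rect 
top hub 90 mean [498.9 314.3  22.7] bbox mid [498.3 314.4  22.2] size [30.1 29.7  7.6] rect 
top spindle>100 68 mean [ 538.3 -110.1  124.8] bbox mid [ 539.2 -111.5  118.8] size [14.4 16.8 33.3] rect 
top knob 42 mean [ 629.  -224.4  136.4] bbox mid [ 629.2 -225.1  134.2] size [13.2 13.2 11.2] rect 
top armtop 616 mean [ 621.  -169.8  121.3] bbox mid [ 622.5 -168.9  121.4] size [ 39.2 131.6   8.2] rect [array([ 612. , -154.2]), array([ 82.6, 171.1]), np.float64(35.3)]
top plate 1742 mean [ 542.5 -109.5   12.4] bbox mid [ 539.8 -110.8   11.9] size [175.7  92.5   6.7] rect [array([ 560.3, -115.2]), array([243.1, 235.5]), np.float64(20.5)]
side sleeve 152 mean [437.8  45.   57.2] bbox mid [438.   
[... 288 characters left out ...]
box mid [497.7 320.    7.9] size [53.1 46.7  5.5] rect 
side hub 102 mean [498.2 317.   22. ] bbox mid [498.2 316.8  22.2] size [28.9 31.8  7. ] rect 
side spindle>100 70 mean [ 539.2 -106.1  118.2] bbox mid [ 539.3 -106.9  118.3] size [14.  13.9 29.3] rect 
side knob 24 mean [ 628.6 -221.7  134.4] bbox mid [ 628.8 -221.2  133.9] size [11.5 12.5 11.7] rect 
side armtop 295 mean [ 615.1 -161.6  119.8] bbox mid [ 589.1 -163.5  119.6] size [103.7 128.5  11.6] rect [array([ 611.4, -153.2]), array([ 81.9, 172.5]), np.float64(35.3)]
side plate 955 mean [541.9 -98.9  11.8] bbox mid [ 542.2 -106.7   11.7] size [180.5  90.7   6.8] rect [array([ 562.6, -135.7]), array([227.3, 187.1]), np.float64(9.4)]
```

Emit:
arm_command --steps '[{"xyz":[0,0,0],"turn":[0,0,-6.3]},{"xyz":[0,0,0],"turn":[0,0,-6.3]},{"xyz":[0,0,0],"turn":[0,0,-6.3]},{"xyz":[-1.37,-3.72,0],"turn":[0,0,0]},{"xyz":[-1.37,-3.72,0],"turn":[0,0,0]},{"xyz":[-1.37,-3.72,0],"turn":[0,0,0]},{"xyz":[-1.37,-3.72,0],"turn":[0,0,0]},{"xyz":[-1.37,-3.72,0],"turn":[0,0,0]},{"xyz":[-1.37,-3.72,0],"turn":[0,0,0]},{"xyz":[-1.37,-3.72,0],"turn":[0,0,0]}]' --fingers -1 --force 25

```text
clock: 1.93
tool_pos: [315.1, 376.2, 207.4]
orientation: [3.141, 0.001, 3.141]
wrist_force: [2.0, -0.3, 0.7]
finger_gap: 88.4
grip_force: 0.0
```

Emit:
arm_command --steps '[{"xyz":[-1.37,-3.72,0],"turn":[0,0,0]},{"xyz":[-1.37,-3.72,0],"turn":[0,0,0]},{"xyz":[-1.37,-3.72,0],"turn":[0,0,0]},{"xyz":[-1.37,-3.72,0],"turn":[0,0,0]},{"xyz":[-1.37,-3.72,0],"turn":[0,0,0]},{"xyz":[-1.37,-3.72,0],"turn":[0,0,0]},{"xyz":[-1.37,-3.72,0],"turn":[0,0,0]},{"xyz":[-1.37,-3.72,0],"turn":[0,0,0]},{"xyz":[-1.37,-3.72,0],"turn":[0,0,0]},{"xyz":[0,0,0],"turn":[0,0,0]}]'

```text
clock: 2.77
tool_pos: [439.9, 37.0, 207.8]
orientation: [-3.138, 0.002, 3.134]
wrist_force: [-0.2, 0.0, -0.1]
finger_gap: 87.9
grip_force: 0.0
```

Run:
```python
from h import *
print(state()["tool_pos"].round(1),state()["orientation"].round(4))
for c in ("top","side"):
    im=get_image(c); save(im,c+"1.png")
a=np.hstack([cv2.resize(cv2.imread("pics/top1.png")[160:330,220:420],(400,340)),cv2.resize(cv2.imread("pics/side1.png")[180:350,240:440],(400,340))])
cv2.imwrite("pics/both1.png",a); print(state()["tool_pos"].round(1),state()["joint_pos"].round(3))
```

```text
[439.9  37.  207.8] [-3.1385e+00  2.3000e-03  3.1341e+00]
[438.1  41.7 207.3] [ 3.800e-02 -1.950e-01  2.077e+00  1.000e-03  1.259e+00 -1.528e+00]
```

View pics/both1.png

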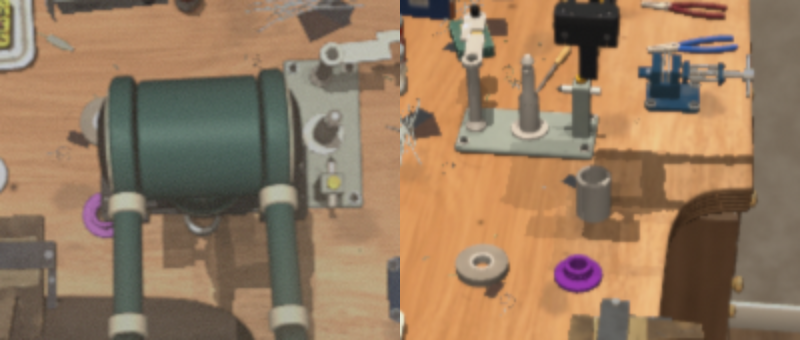

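The side view shows the gripper hanging above the sleeve, about (590,195) in the crop, with a free path down. Next I descend and grip near the sleeve's top.

Emit:
arm_command --steps '[{"xyz":[0,0,3.5],"turn":[0,0,0]},{"xyz":[0,0,3.5],"turn":[0,0,0]},{"xyz":[0,0,3.5],"turn":[0,0,0]},{"xyz":[0,0,3.5],"turn":[0,0,0]},{"xyz":[0,0,2.0],"turn":[0,0,0]},{"xyz":[0,0,1.6],"turn":[0,0,0]},{"xyz":[0,0,0],"turn":[0,0,0]},{"xyz":[0,0,0],"turn":[0,0,0]}]'

```text
clock: 3.53
tool_pos: [436.6, 44.4, 30.6]
orientation: [3.141, -0.003, -3.14]
wrist_force: [0.0, 0.0, 1.1]
finger_gap: 87.9
grip_force: 0.0
```

Emit:
arm_command --steps '[{"xyz":[0,0,0],"turn":[0,0,0]},{"xyz":[0,0,0],"turn":[0,0,0]},{"xyz":[0,0,0],"turn":[0,0,0]},{"xyz":[0,0,0],"turn":[0,0,0]},{"xyz":[0,0,0],"turn":[0,0,0]},{"xyz":[0,0,0],"turn":[0,0,0]},{"xyz":[0,0,0],"turn":[0,0,0]},{"xyz":[0,0,0],"turn":[0,0,0]},{"xyz":[0,0,0],"turn":[0,0,0]},{"xyz":[0,0,0],"turn":[0,0,0]}]' --fingers 1 --force 30

```text
clock: 4.37
tool_pos: [437.8, 42.9, 31.2]
orientation: [-3.142, -0.0, 3.14]
wrist_force: [-0.6, 0.9, 0.4]
finger_gap: 23.3
grip_force: 0.0
```

Run:
```python
from h import *
for c in ("top","side"):
    im=get_image(c); save(im,c+"2.png")
s=state(); print(s["finger_gap"],s["tool_pos"].round(1),s["grip_force"])
a=np.hstack([cv2.resize(cv2.imread("pics/top2.png")[200:320,260:400],(400,343)),cv2.resize(cv2.imread("pics/side2.png")[200:320,270:410],(400,343))])
cv2.imwrite("pics/both2.png",a)
```

```text
15.246052941787864 [437.9  43.   31.2] 0.0
```

View pics/both2.png

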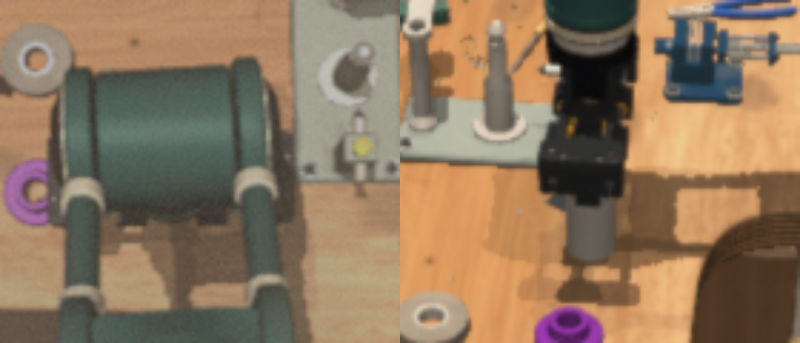

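Run:
```python
from h import *
im=get_image("side"); P=cloud(im)
for o in outline_of("sleeve","side")[:2]:
    p=P[o["mask"]]; p=p[~np.isnan(p[:,0])]; print(o["conf"],np.round(o["extent"]),np.percentile(p,[3,50,97],axis=0).round())
for v in range(255,300,3): print(v,P[v,336].round(),im["frame"][v,336])
s=state(); print(s["finger_gap"],s["grip_force"],s["wrist_force"])
```

```text
0.81 [338. 279.  16.  19.] [[417.  37.   2.]
 [435.  60.  36.]
 [458.  68.  65.]]
255 [431. 134. 169.] [52 51 51]
258 [431. 134. 160.] [28 27 26]
261 [431. 134. 151.] [24 25 23]
264 [432. 125. 136.] [23 23 22]
267 [431. 131. 132.] [24 23 23]
270 [437.  66.  70.] [24 23 24]
273 [437.  62.  58.] [104  97  88]
276 [437.  60.  46.] [101  94  84]
279 [436.  70.  44.] [102  95  85]
282 [437.  68.  34.] [102  95  86]
285 [437.  62.  19.] [102  95  85]
288 [437.  66.  12.] [102  95  86]
291 [437.  63.  -0.] [92 78 64]
294 [436.  73.  -2.] [177 132  90]
297 [435.  84.  -2.] [182 134  91]
7.751085639579239 0.0 [ 0.43958243  0.08234979 -0.12230324]
```

Emit:
arm_command --steps '[{"xyz":[0,0,-3.0],"turn":[0,0,0]},{"xyz":[0,0,-3.0],"turn":[0,0,0]},{"xyz":[0,0,-3.0],"turn":[0,0,0]},{"xyz":[0,0,-3.0],"turn":[0,0,0]},{"xyz":[0,0,0],"turn":[0,0,0]},{"xyz":[0,0,0],"turn":[0,0,0]}]'

```text
clock: 5.07
tool_pos: [439.8, 43.1, 153.5]
orientation: [3.141, 0.005, 3.141]
wrist_force: [0.8, 0.0, -0.4]
finger_gap: 0.3
grip_force: 0.0
```

Run:
```python
from h import *
im=get_image("side"); P=cloud(im); save(im,"side3.png")
s=state(); print(s["finger_gap"],s["tool_pos"],s["joint_pos"].round(3))
b=cv2.resize(im["frame"][190:310,270:410,::-1],(700,600),interpolation=cv2.INTER_CUBIC); cv2.imwrite("pics/side3c.png",b)
q=near(P.reshape(-1,3),438,60,100,70,400)
for z in range(80,240,10):
    r=q[(q[:,2]>z)&(q[:,2]<z+10)]
    if len(r): print(z,len(r),np.percentile(r,[5,50,95],axis=0)[:,:2].round().tolist())
```

```text
0.1536591457488234 [438.18179459  42.98438649 151.53742245] [ 0.041 -0.149  2.145 -0.     1.144 -1.529]
180 3 [[432.0, 53.0], [434.0, 56.0], [444.0, 57.0]]
190 31 [[431.0, 55.0], [440.0, 60.0], [450.0, 62.0]]
200 2 [[436.0, 61.0], [439.0, 62.0], [442.0, 63.0]]
```

View pics/side3c.png

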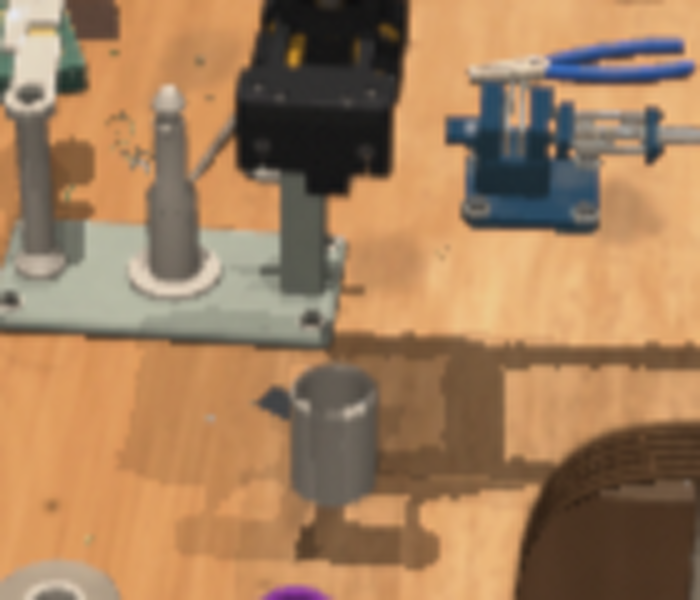

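The side view shows the closed fingertips ending near crop (328,193), which is z≈183, while the reported TCP is z≈152. The fingers therefore closed above the sleeve, and the sleeve hasn't moved. I'll open them and measure that offset.

Emit:
arm_command --steps '[{"xyz":[0,0,0],"turn":[0,0,0]},{"xyz":[0,0,0],"turn":[0,0,0]},{"xyz":[0,0,0],"turn":[0,0,0]},{"xyz":[0,0,0],"turn":[0,0,0]},{"xyz":[0,0,0],"turn":[0,0,0]},{"xyz":[0,0,0],"turn":[0,0,0]},{"xyz":[0,0,0],"turn":[0,0,0]},{"xyz":[0,0,0],"turn":[0,0,0]},{"xyz":[0,0,0],"turn":[0,0,0]},{"xyz":[0,0,0],"turn":[0,0,0]}]' --fingers -1

```text
clock: 5.95
tool_pos: [437.9, 43.0, 151.3]
orientation: [-3.142, 0.0, 3.141]
wrist_force: [-0.0, -0.8, -0.2]
finger_gap: 65.0
grip_force: 0.0
```

Run:
```python
from h import *
print("go",grasp_offset() if callable(grasp_offset) else grasp_offset)
im=get_image("side"); P=cloud(im); s=state(); print(s["finger_gap"],s["tool_pos"].round(1))
q=near(P.reshape(-1,3),438,60,120,80,400)
for z in range(120,260,5):
    r=q[(q[:,2]>z)&(q[:,2]<z+5)]
    if len(r): print(z,len(r),np.percentile(r,[5,50,95],axis=0)[:,:2].round().tolist())
K=im["camera_matrix"];C=im["camera_from_world"]
for w in ([438,104.5,151.5],[438,60,151.5],[438,104.5,183],[438,136,215],[438,60,185]):
    p=C[:3,:3]@w+C[:3,3]; print(w,(K@p)[:2]/p[2])
col=int(round(((K@p)[:2]/p[2])[0]))
for v in range(205,262,3): print(v,[P[v,c].round().tolist() for c in (col-3,col,col+3)],im["frame"][v,col])
```

```text
go 18.700000000000003
68.72497300829382 [437.9  43.  151.3]
180 2 [[443.0, 82.0], [444.0, 84.0], [445.0, 85.0]]
185 9 [[429.0, 88.0], [436.0, 90.0], [447.0, 92.0]]
190 17 [[428.0, 89.0], [438.0, 91.0], [445.0, 92.0]]
195 16 [[429.0, 89.0], [438.0, 91.0], [449.0, 94.0]]
200 17 [[430.0, 89.0], [440.0, 92.0], [447.0, 93.0]]
205 14 [[428.0, 89.0], [439.0, 91.0], [449.0, 95.0]]
210 20 [[429.0, 89.0], [439.0, 92.0], [449.0, 96.0]]
215 18 [[428.0, 90.0], [439.0, 94.0], [449.0, 95.0]]
220 4 [[433.0, 94.0], [437.0, 94.0], [444.0, 96.0]]
225 12 [[436.0, -0.0], [442.0, 4.0], [448.0, 9.0]]
230 15 [[434.0, 1.0], [441.0, 4.0], [448.0, 10.0]]
235 12 [[434.0, 1.0], [440.0, 2.0], [447.0, 7.0]]
240 2 [[444.0, 11.0], [457.0, 65.0], [469.0, 118.0]]
245 31 [[407.0, -0.0], [441.0, 128.0], [470.0, 131.0]]
250 67 [[407.0, 4.0], [434.0, 129.0], [470.0, 133.0]]
255 75 [[406.0, 3.0], [439.0, 128.0], [472.0, 133.0]]
[438, 104.5, 151.5] [334.24078116 253.09787058]
[438, 60, 151.5] [335.92299753 241.85200695]
[438, 104.5, 183] [334.28099686 242.17765619]
[438, 136, 215] [333.04593237 238.90245828]
[438, 60, 185] 
[... 923 characters left out ...]
0, 89.0, 193.0]] [22 22 22]
238 [[459.0, -97.0, 48.0], [455.0, -138.0, 19.0], [448.0, -161.0, 3.0]] [96 90 80]
241 [[459.0, -98.0, 38.0], [454.0, -136.0, 11.0], [447.0, -153.0, -2.0]] [167 168 151]
244 [[459.0, -97.0, 28.0], [453.0, -118.0, 14.0], [446.0, -139.0, -2.0]] [92 93 83]
247 [[460.0, -100.0, 16.0], [452.0, -106.0, 12.0], [445.0, -124.0, -1.0]] [104 106  95]
250 [[459.0, -90.0, 13.0], [451.0, -96.0, 9.0], [444.0, -108.0, 1.0]] [152 152 135]
253 [[457.0, -78.0, 12.0], [449.0, -78.0, 13.0], [443.0, -96.0, -0.0]] [149 142 123]
256 [[457.0, -67.0, 10.0], [449.0, -73.0, 6.0], [442.0, -84.0, -2.0]] [98 84 68]
259 [[456.0, -63.0, 4.0], [449.0, -69.0, -1.0], [441.0, -73.0, -3.0]] [96 72 50]
```

Measured: the real fingertips sit about 34 mm above the reported TCP z, while x and y agree. I'll allow for that, and check it by contact later.

Emit:
arm_command --steps '[{"xyz":[0,0,3.5],"turn":[0,0,0]},{"xyz":[0,0,3.5],"turn":[0,0,0]},{"xyz":[0,0,3.0],"turn":[0,0,0]},{"xyz":[0,0,2.5],"turn":[0,0,0]},{"xyz":[0,0,2.0],"turn":[0,0,0]},{"xyz":[0,0,0.8],"turn":[0,0,0]},{"xyz":[0,0,0],"turn":[0,0,0]},{"xyz":[0,0,0],"turn":[0,0,0]}]'

```text
clock: 6.67
tool_pos: [438.1, 43.0, -1.5]
orientation: [-3.142, -0.0, 3.141]
wrist_force: [0.2, -0.4, 0.5]
finger_gap: 88.1
grip_force: 0.0
```

Emit:
arm_command --steps '[{"xyz":[0,0,0],"turn":[0,0,0]},{"xyz":[0,0,0],"turn":[0,0,0]},{"xyz":[0,0,0],"turn":[0,0,0]},{"xyz":[0,0,0],"turn":[0,0,0]},{"xyz":[0,0,0],"turn":[0,0,0]},{"xyz":[0,0,0],"turn":[0,0,0]},{"xyz":[0,0,0],"turn":[0,0,0]},{"xyz":[0,0,0],"turn":[0,0,0]},{"xyz":[0,0,0],"turn":[0,0,0]},{"xyz":[0,0,0],"turn":[0,0,0]}]' --fingers 1 --force 30

```text
clock: 7.5
tool_pos: [438.1, 42.6, -1.5]
orientation: [-3.141, 0.0, 3.141]
wrist_force: [-1.0, -3.3, 4.6]
finger_gap: 43.4
grip_force: 30.0
```

Emit:
arm_command --steps '[{"xyz":[0,0,-3.0],"turn":[0,0,0]},{"xyz":[0,0,-3.0],"turn":[0,0,0]},{"xyz":[0,0,-3.0],"turn":[0,0,0]},{"xyz":[0,0,-3.0],"turn":[0,0,0]},{"xyz":[0,0,-3.0],"turn":[0,0,0]},{"xyz":[0,0,0],"turn":[0,0,0]},{"xyz":[0,0,0],"turn":[0,0,0]}]'

```text
clock: 8.08
tool_pos: [438.9, 43.4, 149.0]
orientation: [3.141, 0.003, 3.141]
wrist_force: [0.6, -0.4, -3.7]
finger_gap: 43.5
grip_force: 30.0
```

Emit:
arm_command --steps '[{"xyz":[-2.02,-3.04,0],"turn":[0,0,0]},{"xyz":[-2.02,-3.04,0],"turn":[0,0,0]},{"xyz":[-2.02,-3.04,0],"turn":[0,0,0]},{"xyz":[-2.02,-3.04,0],"turn":[0,0,0]},{"xyz":[-2.02,-3.04,0],"turn":[0,0,0]},{"xyz":[0,0,0],"turn":[0,0,0]},{"xyz":[0,0,0],"turn":[0,0,0]},{"xyz":[0,0,0],"turn":[0,0,0]}]'

```text
clock: 8.75
tool_pos: [536.4, -108.4, 144.7]
orientation: [3.139, -0.006, 3.14]
wrist_force: [0.2, 0.1, -3.5]
finger_gap: 43.3
grip_force: 30.0
```

Run:
```python
from h import *
im=get_image("side"); P=cloud(im); save(im,"side4.png"); s=state(); print(s["finger_gap"],s["tool_pos"].round(1),s["wrist_force"].round(1))
q=P.reshape(-1,3)
for z in range(100,215,8):
    r=near(q,539,-108,45,z,z+8)
    if len(r): print(z,len(r),np.percentile(r,[5,50,95],axis=0)[:,:2].round().tolist())
cv2.imwrite("pics/side4c.png",cv2.resize(im["frame"][150:270,240:380,::-1],(700,600),interpolation=cv2.INTER_CUBIC))
```

```text
43.20167958595751 [ 536.5 -108.   145.4] [-0.5 -0.1 -3. ]
100 14 [[533.0, -110.0], [539.0, -104.0], [546.0, -98.0]]
108 20 [[532.0, -115.0], [539.0, -105.0], [546.0, -101.0]]
116 9 [[533.0, -111.0], [537.0, -107.0], [545.0, -104.0]]
124 20 [[533.0, -111.0], [539.0, -105.0], [546.0, -100.0]]
140 5 [[519.0, -95.0], [532.0, -89.0], [537.0, -88.0]]
148 44 [[515.0, -100.0], [531.0, -91.0], [554.0, -83.0]]
156 44 [[515.0, -100.0], [536.0, -89.0], [555.0, -84.0]]
164 40 [[517.0, -101.0], [528.0, -90.0], [556.0, -81.0]]
172 20 [[514.0, -101.0], [525.0, -93.0], [555.0, -77.0]]
180 48 [[515.0, -106.0], [530.0, -83.0], [552.0, -68.0]]
188 45 [[517.0, -98.0], [531.0, -74.0], [554.0, -69.0]]
196 26 [[524.0, -92.0], [536.0, -72.0], [547.0, -68.0]]
204 15 [[530.0, -74.0], [538.0, -70.0], [545.0, -68.0]]
212 1 [[540.0, -68.0], [540.0, -68.0], [540.0, -68.0]]
```

View pics/side4c.png

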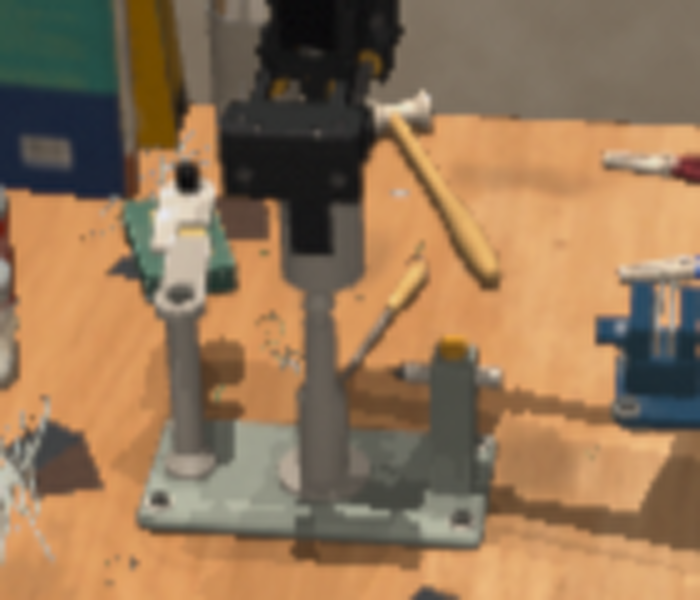

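The sleeve hangs above the spindle at crop (322,240), with the spindle tip just beneath it at (320,300). The rows are aligned, and x was about 3 mm short because the arm had not settled. I'll let it settle and then lower.

Emit:
arm_command --steps '[{"xyz":[0,0,0],"turn":[0,0,0]},{"xyz":[0,0,0],"turn":[0,0,0]},{"xyz":[0,0,0],"turn":[0,0,0]},{"xyz":[0,0,1.0],"turn":[0,0,0]},{"xyz":[0,0,1.5],"turn":[0,0,0]},{"xyz":[0,0,1.5],"turn":[0,0,0]},{"xyz":[0,0,0],"turn":[0,0,0]},{"xyz":[0,0,0],"turn":[0,0,0]}]'

```text
clock: 9.47
tool_pos: [537.4, -108.6, 106.9]
orientation: [3.141, -0.003, 3.141]
wrist_force: [-0.5, 0.7, -2.9]
finger_gap: 43.1
grip_force: 30.0
```

Emit:
arm_command --steps '[{"xyz":[-0.15,0,0],"turn":[0,0,0]},{"xyz":[0,0,1.2],"turn":[0,0,0]},{"xyz":[0,0,1.2],"turn":[0,0,0]},{"xyz":[0,0,1.2],"turn":[0,0,0]},{"xyz":[0,0,0],"turn":[0,0,0]},{"xyz":[0,0,0],"turn":[0,0,0]}]'

```text
clock: 9.97
tool_pos: [538.7, -108.7, 70.4]
orientation: [3.141, -0.003, 3.141]
wrist_force: [-0.5, 0.6, -2.8]
finger_gap: 43.6
grip_force: 30.0
```

Emit:
arm_command --steps '[{"xyz":[0,0,0.9],"turn":[0,0,0]},{"xyz":[0,0,0.9],"turn":[0,0,0]},{"xyz":[0,0,0.6],"turn":[0,0,0]},{"xyz":[0,0,0],"turn":[0,0,0]},{"xyz":[0,0,0],"turn":[0,0,0]}]'

```text
clock: 10.38
tool_pos: [540.0, -110.4, 47.0]
orientation: [-3.14, -0.0, 3.141]
wrist_force: [1.6, -5.4, -7.3]
finger_gap: 42.9
grip_force: 30.0
```

Emit:
arm_command --steps '[{"xyz":[0,0,0],"turn":[0,0,0]},{"xyz":[0,0,0],"turn":[0,0,0]},{"xyz":[0,0,0],"turn":[0,0,0]},{"xyz":[0,0,0],"turn":[0,0,0]},{"xyz":[0,0,0],"turn":[0,0,0]},{"xyz":[0,0,0],"turn":[0,0,0]},{"xyz":[0,0,0],"turn":[0,0,0]},{"xyz":[0,0,0],"turn":[0,0,0]},{"xyz":[0,0,0],"turn":[0,0,0]}]' --fingers -1

```text
clock: 11.13
tool_pos: [540.3, -109.1, 48.3]
orientation: [-3.142, 0.0, 3.141]
wrist_force: [0.6, 0.5, -1.1]
finger_gap: 88.3
grip_force: 0.0
```

Emit:
arm_command --steps '[{"xyz":[0,0,-3.0],"turn":[0,0,0]},{"xyz":[0,0,-3.0],"turn":[0,0,0]},{"xyz":[0,0,-3.0],"turn":[0,0,0]},{"xyz":[0,0,-2.0],"turn":[0,0,0]},{"xyz":[0,0,0],"turn":[0,0,0]},{"xyz":[0,0,0],"turn":[0,0,0]}]'

```text
clock: 11.63
tool_pos: [541.4, -109.3, 159.6]
orientation: [-3.141, 0.003, 3.141]
wrist_force: [-0.4, 0.0, -0.7]
finger_gap: 88.4
grip_force: 0.0
```

Run:
```python
from h import *
im=get_image("side"); P=cloud(im); save(im,"side5.png"); s=state(); print(s["finger_gap"],s["tool_pos"].round(1),s["wrist_force"].round(1))
q=P.reshape(-1,3)
for z in range(12,140,5):
    r=near(q,539,-108,32,z,z+5)
    if len(r): print(z,len(r),np.percentile(r,[5,50,95],axis=0)[:,:2].round().tolist())
```

```text
88.2891939663479 [ 540.  -109.   157.8] [-0.1  0.9  0.2]
12 73 [[515.0, -119.0], [537.0, -94.0], [566.0, -81.0]]
17 32 [[516.0, -105.0], [537.0, -94.0], [560.0, -84.0]]
22 25 [[519.0, -105.0], [541.0, -97.0], [556.0, -89.0]]
27 19 [[520.0, -106.0], [536.0, -94.0], [555.0, -88.0]]
32 29 [[519.0, -104.0], [533.0, -96.0], [557.0, -88.0]]
37 19 [[524.0, -104.0], [540.0, -94.0], [555.0, -90.0]]
42 22 [[518.0, -109.0], [528.0, -97.0], [554.0, -90.0]]
47 26 [[520.0, -102.0], [538.0, -93.0], [558.0, -88.0]]
52 25 [[520.0, -104.0], [537.0, -95.0], [554.0, -88.0]]
57 27 [[519.0, -108.0], [535.0, -94.0], [553.0, -87.0]]
62 30 [[519.0, -126.0], [532.0, -97.0], [556.0, -88.0]]
67 30 [[520.0, -126.0], [537.0, -99.0], [556.0, -90.0]]
72 69 [[522.0, -125.0], [538.0, -103.0], [559.0, -89.0]]
77 25 [[519.0, -116.0], [538.0, -104.0], [554.0, -91.0]]
82 7 [[531.0, -111.0], [535.0, -106.0], [546.0, -99.0]]
87 12 [[531.0, -112.0], [539.0, -102.0], [545.0, -100.0]]
92 13 [[532.0, -110.0], [538.0, -103.0], [546.0, -101.0]]
97 7 [[533.0, -110.0], [538.0, -104.0], [545.0, -102.0]]
102 10 [[535.0, -106.0], [540.0, -104.0], [546.0, -100.0]]
107 12 [[532.0, -113.0], [537.0, -104.0], [546.0, -100.0]]
112 13 [[532.0, -113.0], [539.0, -107.0], [544.0, -101.0]]
117 4 [[535.0, -110.0], [538.0, -107.0], [540.0, -104.0]]
122 7 [[532.0, -112.0], [537.0, -106.0], [548.0, -102.0]]
127 14 [[534.0, -110.0], [539.0, -106.0], [545.0, -98.0]]
132 8 [[535.0, -113.0], [539.0, -107.0], [543.0, -102.0]]
```

The sleeve is seated: its wall runs from z≈16 to 76, with the bare spindle above. Now for the wheel.

Emit:
arm_command --steps '[{"xyz":[-0.28,3.4,0],"turn":[0,0,0]},{"xyz":[-0.28,3.4,0],"turn":[0,0,0]},{"xyz":[-0.28,3.4,0],"turn":[0,0,0]},{"xyz":[-0.28,3.4,0],"turn":[0,0,0]},{"xyz":[-0.28,3.4,0],"turn":[0,0,0]},{"xyz":[-0.28,3.4,0],"turn":[0,0,0]},{"xyz":[-0.28,3.4,0],"turn":[0,0,0]},{"xyz":[-0.24,3.4,0],"turn":[0,0,0]},{"xyz":[0,0,0],"turn":[0,0,0]},{"xyz":[0,0,0],"turn":[0,0,0]}]'

```text
clock: 12.52
tool_pos: [560.7, 164.1, 155.5]
orientation: [-3.14, -0.004, -3.139]
wrist_force: [-0.5, -0.1, -0.4]
finger_gap: 88.2
grip_force: 0.0
```

Emit:
arm_command --steps '[{"xyz":[0,0,3.5],"turn":[0,0,0]},{"xyz":[0,0,3.5],"turn":[0,0,0]},{"xyz":[0,0,3.5],"turn":[0,0,0]},{"xyz":[0,0,3.0],"turn":[0,0,0]},{"xyz":[0,0,2.5],"turn":[0,0,0]},{"xyz":[0,0,1.8],"turn":[0,0,0]},{"xyz":[0,0,0],"turn":[0,0,0]},{"xyz":[0,0,0],"turn":[0,0,0]},{"xyz":[0,0,0],"turn":[0,0,0]}]'

```text
clock: 13.27
tool_pos: [562.9, 162.1, -19.4]
orientation: [-3.141, 0.0, 3.14]
wrist_force: [0.5, -0.6, -0.7]
finger_gap: 88.2
grip_force: 0.0
```

Run:
```python
from h import *
im=get_image("side"); P=cloud(im); s=state(); print(s["finger_gap"],s["tool_pos"].round(1),s["wrist_force"].round(1))
q=P.reshape(-1,3)
for z in range(-2,70,4):
    r=near(q,562,215,22,z,z+4)
    if len(r): print(z,len(r),np.percentile(r,[5,50,95],axis=0)[:,:2].round().tolist())
```

```text
87.97786420147757 [563.7 162.5 -18.5] [0.1 0.7 0.9]
-2 118 [[544.0, 202.0], [561.0, 218.0], [580.0, 233.0]]
2 28 [[543.0, 199.0], [555.0, 217.0], [579.0, 231.0]]
6 2 [[554.0, 195.0], [555.0, 195.0], [556.0, 195.0]]
10 4 [[555.0, 199.0], [567.0, 217.0], [571.0, 217.0]]
14 6 [[553.0, 195.0], [558.0, 207.0], [569.0, 220.0]]
18 10 [[554.0, 218.0], [560.0, 220.0], [570.0, 222.0]]
22 8 [[556.0, 220.0], [564.0, 221.0], [571.0, 224.0]]
26 15 [[553.0, 215.0], [560.0, 222.0], [574.0, 223.0]]
30 10 [[554.0, 210.0], [566.0, 221.0], [571.0, 225.0]]
34 14 [[553.0, 219.0], [560.0, 223.0], [572.0, 226.0]]
38 8 [[560.0, 220.0], [564.0, 223.0], [572.0, 224.0]]
42 13 [[554.0, 222.0], [565.0, 224.0], [573.0, 227.0]]
46 8 [[555.0, 221.0], [563.0, 224.0], [572.0, 226.0]]
50 12 [[554.0, 222.0], [560.0, 224.0], [571.0, 226.0]]
54 1 [[565.0, 226.0], [565.0, 226.0], [565.0, 226.0]]
```

Emit:
arm_command --steps '[{"xyz":[0.1,0,0.4],"turn":[0,0,0]},{"xyz":[0,0,0.4],"turn":[0,0,0]},{"xyz":[0,0,0.2],"turn":[0,0,0]},{"xyz":[0,0,0],"turn":[0,0,0]},{"xyz":[0,0,0],"turn":[0,0,0]}]'

```text
clock: 13.73
tool_pos: [561.4, 163.0, -29.7]
orientation: [3.142, 0.0, 3.141]
wrist_force: [-0.4, -0.7, 0.1]
finger_gap: 88.5
grip_force: 0.0
```

Emit:
arm_command --steps '[{"xyz":[0,0,0.15],"turn":[0,0,0]},{"xyz":[0,0,0],"turn":[0,0,0]},{"xyz":[0,0,0],"turn":[0,0,0]}]'

```text
clock: 13.98
tool_pos: [561.9, 163.1, -31.0]
orientation: [3.141, 0.001, 3.141]
wrist_force: [-0.1, 1.3, 1.1]
finger_gap: 88.2
grip_force: 0.6
```

Emit:
arm_command --steps '[{"xyz":[0,0,0],"turn":[0,0,0]},{"xyz":[0,0,0],"turn":[0,0,0]},{"xyz":[0,0,0],"turn":[0,0,0]},{"xyz":[0,0,0],"turn":[0,0,0]},{"xyz":[0,0,0],"turn":[0,0,0]},{"xyz":[0,0,0],"turn":[0,0,0]},{"xyz":[0,0,0],"turn":[0,0,0]},{"xyz":[0,0,0],"turn":[0,0,0]}]' --fingers 1 --force 30

```text
clock: 14.65
tool_pos: [561.7, 162.9, -31.1]
orientation: [3.142, 0.0, 3.141]
wrist_force: [-0.3, -1.1, 3.9]
finger_gap: 61.9
grip_force: 30.4
```

Emit:
arm_command --steps '[{"xyz":[0,0,-1.5],"turn":[0,0,0]},{"xyz":[0,0,-3.0],"turn":[0,0,0]},{"xyz":[0,0,-3.0],"turn":[0,0,0]},{"xyz":[0,0,-3.0],"turn":[0,0,0]},{"xyz":[0,0,-3.0],"turn":[0,0,0]},{"xyz":[0,0,-1.5],"turn":[0,0,0]},{"xyz":[0,0,0],"turn":[0,0,0]},{"xyz":[0,0,0],"turn":[0,0,0]}]'

```text
clock: 15.32
tool_pos: [561.5, 163.0, 118.7]
orientation: [3.141, 0.001, 3.141]
wrist_force: [-0.3, 0.0, -2.0]
finger_gap: 62.1
grip_force: 29.8
```

Emit:
arm_command --steps '[{"xyz":[0.28,-3.4,0],"turn":[0,0,0]},{"xyz":[0.28,-3.4,0],"turn":[0,0,0]},{"xyz":[0.28,-3.4,0],"turn":[0,0,0]},{"xyz":[0.28,-3.4,0],"turn":[0,0,0]},{"xyz":[0.28,-3.4,0],"turn":[0,0,0]},{"xyz":[0.28,-3.4,0],"turn":[0,0,0]},{"xyz":[0.28,-3.4,0],"turn":[0,0,0]},{"xyz":[0.24,-3.4,0],"turn":[0,0,0]},{"xyz":[0,0,0],"turn":[0,0,0]},{"xyz":[0,0,0],"turn":[0,0,0]}]'

```text
clock: 16.15
tool_pos: [537.0, -110.1, 115.7]
orientation: [3.14, -0.005, 3.137]
wrist_force: [0.2, 0.7, -1.2]
finger_gap: 62.1
grip_force: 29.8
```

Emit:
arm_command --steps '[{"xyz":[0,0,0],"turn":[0,0,0]},{"xyz":[0,0,0],"turn":[0,0,0]},{"xyz":[0,0,0],"turn":[0,0,0]}]'

```text
clock: 16.4
tool_pos: [538.8, -107.6, 117.8]
orientation: [3.141, -0.001, -3.141]
wrist_force: [0.6, 0.1, -1.8]
finger_gap: 62.1
grip_force: 29.8
```

Run:
```python
from h import *
im=get_image("side"); P=cloud(im); save(im,"side6.png"); s=state(); print(s["finger_gap"],s["tool_pos"].round(1),s["wrist_force"].round(1),s["orientation"].round(3))
q=P.reshape(-1,3)
for z in range(100,185,5):
    r=near(q,539,-108,45,z,z+5)
    if len(r): print(z,len(r),np.percentile(r,[3,50,97],axis=0)[:,:2].round().tolist())
```

```text
62.57379690472466 [ 539.1 -107.7  118.1] [ 1.   0.1 -2.3] [ 3.141e+00 -1.000e-03 -3.141e+00]
100 9 [[533.0, -109.0], [538.0, -104.0], [543.0, -99.0]]
105 7 [[533.0, -107.0], [540.0, -105.0], [546.0, -103.0]]
110 13 [[532.0, -115.0], [537.0, -105.0], [546.0, -100.0]]
115 10 [[533.0, -112.0], [538.0, -104.0], [543.0, -98.0]]
120 4 [[533.0, -108.0], [537.0, -103.0], [542.0, -101.0]]
125 2 [[532.0, -107.0], [536.0, -103.0], [539.0, -100.0]]
145 4 [[519.0, -99.0], [539.0, -81.0], [568.0, -68.0]]
150 38 [[508.0, -113.0], [528.0, -82.0], [566.0, -64.0]]
155 31 [[509.0, -101.0], [526.0, -84.0], [566.0, -64.0]]
160 79 [[509.0, -121.0], [527.0, -91.0], [565.0, -65.0]]
165 10 [[510.0, -109.0], [518.0, -92.0], [563.0, -68.0]]
170 2 [[536.0, -65.0], [538.0, -64.0], [541.0, -63.0]]
175 1 [[546.0, -65.0], [546.0, -65.0], [546.0, -65.0]]
```

Emit:
arm_command --steps '[{"xyz":[-0.1,-0.13,0],"turn":[0,0,0]},{"xyz":[0,0,1.0],"turn":[0,0,0]},{"xyz":[0,0,0.8],"turn":[0,0,0]},{"xyz":[0,0,0.8],"turn":[0,0,0]},{"xyz":[0,0,0.8],"turn":[0,0,0]},{"xyz":[0,0,0],"turn":[0,0,0]},{"xyz":[0,0,0],"turn":[0,0,0]}]'

```text
clock: 17.03
tool_pos: [539.1, -110.5, 83.2]
orientation: [3.141, -0.003, 3.141]
wrist_force: [-1.5, -2.2, -2.5]
finger_gap: 62.0
grip_force: 29.8
```

Emit:
arm_command --steps '[{"xyz":[0,0,0.8],"turn":[0,0,0]},{"xyz":[0,0,0.8],"turn":[0,0,0]},{"xyz":[0,0,0.8],"turn":[0,0,0]},{"xyz":[0,0,0],"turn":[0,0,0]},{"xyz":[0,0,0],"turn":[0,0,0]}]'

```text
clock: 17.45
tool_pos: [539.5, -110.6, 59.4]
orientation: [-3.141, -0.001, 3.141]
wrist_force: [-0.1, -4.9, -4.6]
finger_gap: 62.1
grip_force: 29.8
```

Emit:
arm_command --steps '[{"xyz":[0,0,0.5],"turn":[0,0,0]},{"xyz":[0,0,0.4],"turn":[0,0,0]},{"xyz":[0,0,0],"turn":[0,0,0]},{"xyz":[0,0,0],"turn":[0,0,0]}]'

```text
clock: 17.78
tool_pos: [540.0, -110.7, 51.4]
orientation: [-3.141, -0.001, 3.141]
wrist_force: [-1.7, -5.1, -3.1]
finger_gap: 61.9
grip_force: 29.8
```

Emit:
arm_command --steps '[{"xyz":[0,-0.1,0.2],"turn":[0,0,0]},{"xyz":[0,0,0.2],"turn":[0,0,0]},{"xyz":[0,0,0],"turn":[0,0,0]},{"xyz":[0,0,0],"turn":[0,0,0]}]'

```text
clock: 18.12
tool_pos: [540.3, -111.0, 47.5]
orientation: [3.141, 0.0, 3.141]
wrist_force: [0.2, -1.5, -2.0]
finger_gap: 62.1
grip_force: 29.8
```

Emit:
arm_command --steps '[{"xyz":[0,0,0],"turn":[0,0,0]},{"xyz":[0,0,0],"turn":[0,0,0]},{"xyz":[0,0,0],"turn":[0,0,0]},{"xyz":[0,0,0],"turn":[0,0,0]},{"xyz":[0,0,0],"turn":[0,0,0]},{"xyz":[0,0,0],"turn":[0,0,0]},{"xyz":[0,0,0],"turn":[0,0,0]}]' --fingers -1

```text
clock: 18.7
tool_pos: [540.3, -111.4, 47.8]
orientation: [3.142, 0.0, 3.141]
wrist_force: [-0.3, -0.7, 0.2]
finger_gap: 88.1
grip_force: 0.0
```

Emit:
arm_command --steps '[{"xyz":[0,0,-3.0],"turn":[0,0,0]},{"xyz":[0,0,-3.0],"turn":[0,0,0]},{"xyz":[0,0,-3.0],"turn":[0,0,0]},{"xyz":[0,0,-2.0],"turn":[0,0,0]},{"xyz":[0,0,0],"turn":[0,0,0]},{"xyz":[0,0,0],"turn":[0,0,0]}]'

```text
clock: 19.2
tool_pos: [541.4, -111.7, 159.1]
orientation: [-3.141, 0.003, 3.141]
wrist_force: [0.6, 0.9, -0.4]
finger_gap: 88.1
grip_force: 0.0
```

Run:
```python
from h import *
im=get_image("side"); P=cloud(im); save(im,"side7.png"); s=state(); print(s["finger_gap"],s["tool_pos"].round(1),s["wrist_force"].round(1))
q=P.reshape(-1,3)
for z in range(56,140,4):
    r=near(q,539,-108,36,z,z+4)
    if len(r): print(z,len(r),np.percentile(r,[3,50,97],axis=0)[:,:2].round().tolist())
r=near(q,539,-108,36,84,97); print(r.mean(0), np.c_[r[:,:2]-[539,-108],np.ones(len(r))].shape, np.linalg.lstsq(np.c_[r[:,:2]-[539,-108],np.ones(len(r))],r[:,2],rcond=None)[0].round(3))
```

```text
88.42743909853228 [ 540.  -111.3  157.3] [ 0.   0.3 -0.1]
56 20 [[518.0, -112.0], [532.0, -98.0], [558.0, -89.0]]
60 16 [[519.0, -107.0], [536.0, -94.0], [556.0, -90.0]]
64 13 [[523.0, -100.0], [539.0, -93.0], [550.0, -87.0]]
68 2 [[531.0, -90.0], [534.0, -89.0], [536.0, -88.0]]
72 5 [[520.0, -96.0], [536.0, -91.0], [566.0, -85.0]]
76 24 [[509.0, -107.0], [539.0, -86.0], [568.0, -78.0]]
80 22 [[512.0, -100.0], [536.0, -84.0], [565.0, -77.0]]
84 69 [[510.0, -132.0], [539.0, -97.0], [569.0, -78.0]]
88 151 [[511.0, -137.0], [538.0, -103.0], [567.0, -79.0]]
92 32 [[514.0, -123.0], [533.0, -106.0], [561.0, -80.0]]
96 8 [[533.0, -109.0], [539.0, -105.0], [546.0, -99.0]]
100 6 [[533.0, -108.0], [539.0, -103.0], [545.0, -101.0]]
104 8 [[533.0, -120.0], [539.0, -104.0], [545.0, -101.0]]
108 9 [[532.0, -111.0], [540.0, -107.0], [546.0, -102.0]]
112 9 [[533.0, -114.0], [537.0, -105.0], [547.0, -95.0]]
116 8 [[535.0, -111.0], [538.0, -105.0], [542.0, -95.0]]
120 2 [[533.0, -109.0], [539.0, -108.0], [545.0, -107.0]]
124 12 [[533.0, -116.0], [541.0, -107.0], [548.0, -99.0]]
128 11 [[534.0, -116.0], [540.0, -108.0], [545.0, -102.0]]
132 3 [[534.0, -111.0], [537.0, -109.0], [538.0, -105.0]]
136 1 [[539.0, -101.0], [539.0, -101.0], [539.0, -101.0]]
[ 539.19654813 -103.25802277   89.42999577] (254, 3) [ 8.0000e-03 -1.3000e-02  8.9488e+01]
```

The wheel is home: its top is level at z≈89.5. Now for the steel collar.

Emit:
arm_command --steps '[{"xyz":[0.38,3.88,0],"turn":[0,0,0]},{"xyz":[0.38,3.88,0],"turn":[0,0,0]},{"xyz":[0.38,3.88,0],"turn":[0,0,0]},{"xyz":[0.38,3.88,0],"turn":[0,0,0]},{"xyz":[0.38,3.88,0],"turn":[0,0,0]},{"xyz":[0.38,3.88,0],"turn":[0,0,0]},{"xyz":[0.38,3.88,0],"turn":[0,0,0]},{"xyz":[0.38,3.88,0],"turn":[0,0,0]},{"xyz":[0.38,3.88,0],"turn":[0,0,0]},{"xyz":[0.38,3.88,0],"turn":[0,0,0]}]'

```text
clock: 20.08
tool_pos: [500.4, 277.7, 154.9]
orientation: [-3.14, -0.004, 3.141]
wrist_force: [0.9, -0.2, -0.1]
finger_gap: 88.1
grip_force: 0.0
```

Emit:
arm_command --steps '[{"xyz":[0.38,3.88,0],"turn":[0,0,0]},{"xyz":[0,0,0],"turn":[0,0,0]},{"xyz":[0,0,2.5],"turn":[0,0,0]},{"xyz":[0,0,2.5],"turn":[0,0,0]},{"xyz":[0,0,2.5],"turn":[0,0,0]},{"xyz":[0,0,0],"turn":[0,0,0]},{"xyz":[0,0,0],"turn":[0,0,0]},{"xyz":[0,0,0],"turn":[0,0,0]}]'

```text
clock: 20.75
tool_pos: [498.8, 314.9, 82.5]
orientation: [-3.141, -0.001, 3.14]
wrist_force: [0.3, -0.7, 0.1]
finger_gap: 88.4
grip_force: 0.0
```

Run:
```python
from h import *
im=get_image("side"); P=cloud(im); save(im,"side8.png"); s=state(); print(s["finger_gap"],s["tool_pos"].round(1),s["wrist_force"].round(1),s["orientation"].round(3))
q=P.reshape(-1,3)
m=(q[:,0]>380)&(q[:,0]<470)&(q[:,1]>180)&(q[:,1]<285)&(q[:,2]>15)&(q[:,2]<90)
print(np.percentile(q[m],[0,50,100],axis=0).round(), len(q[m]))
m=(q[:,0]>455)&(q[:,0]<545)&(q[:,1]>205)&(q[:,1]<420)&(q[:,2]>40)&(q[:,2]<200)
print("col", len(q[m]))
for z in (5,18):
    r=near(q,498,316,36 if z<10 else 20,z,z+8)
    if len(r): print(z,len(r),np.percentile(r,[3,50,97],axis=0).round(1).tolist())
for z in range(100,180,6):
    r=near(q,498,372,22,z,z+6)
    if len(r): print(z,len(r),np.percentile(r,[3,50,97],axis=0)[:,:2].round().tolist())
```

```text
88.16707202531062 [499.6 315.4  83.6] [-0.6  0.6 -0.5] [3.141e+00 1.000e-03 3.140e+00]
[[380. 180.  15.]
 [402. 257.  26.]
 [453. 285.  35.]] 383
col 555
5 251 [[472.1, 297.5, 5.5], [496.7, 326.1, 8.3], [524.1, 343.3, 12.6]]
18 106 [[483.3, 300.5, 18.9], [499.5, 317.8, 21.8], [513.1, 333.9, 24.6]]
112 5 [[490.0, 364.0], [490.0, 367.0], [507.0, 371.0]]
118 15 [[490.0, 370.0], [497.0, 373.0], [507.0, 376.0]]
124 18 [[491.0, 372.0], [499.0, 374.0], [509.0, 376.0]]
130 19 [[490.0, 373.0], [500.0, 375.0], [510.0, 376.0]]
136 26 [[490.0, 372.0], [502.0, 375.0], [510.0, 378.0]]
142 18 [[490.0, 373.0], [500.0, 376.0], [509.0, 378.0]]
148 20 [[489.0, 375.0], [497.0, 377.0], [508.0, 379.0]]
154 1 [[495.0, 379.0], [495.0, 379.0], [495.0, 379.0]]
```

Emit:
arm_command --steps '[{"xyz":[0.05,0,2.5],"turn":[0,0,0]},{"xyz":[0,0,2.5],"turn":[0,0,0]},{"xyz":[0,0,2.5],"turn":[0,0,0]},{"xyz":[0,0,1.5],"turn":[0,0,0]},{"xyz":[0,0,1.0],"turn":[0,0,0]},{"xyz":[0,0,0.5],"turn":[0,0,0]},{"xyz":[0,0,0],"turn":[0,0,0]},{"xyz":[0,0,0],"turn":[0,0,0]}]'

```text
clock: 21.47
tool_pos: [499.5, 316.0, -21.0]
orientation: [3.141, 0.002, 3.141]
wrist_force: [-0.2, -0.2, -0.1]
finger_gap: 88.3
grip_force: 0.0
```

Emit:
arm_command --steps '[{"xyz":[0,0,0],"turn":[0,0,0]},{"xyz":[0,0,0],"turn":[0,0,0]},{"xyz":[0,0,0],"turn":[0,0,0]},{"xyz":[0,0,0],"turn":[0,0,0]},{"xyz":[0,0,0],"turn":[0,0,0]},{"xyz":[0,0,0],"turn":[0,0,0]},{"xyz":[0,0,0],"turn":[0,0,0]},{"xyz":[0,0,0],"turn":[0,0,0]},{"xyz":[0,0,0],"turn":[0,0,0]},{"xyz":[0,0,0],"turn":[0,0,0]}]' --fingers 1 --force 30

```text
clock: 22.3
tool_pos: [498.2, 315.2, -22.4]
orientation: [-3.141, -0.0, 3.141]
wrist_force: [-0.7, -1.2, -0.1]
finger_gap: 33.0
grip_force: 30.0
```

Emit:
arm_command --steps '[{"xyz":[0,0,0],"turn":[0,0,0]},{"xyz":[0,0,0],"turn":[0,0,0]},{"xyz":[0,0,-1.5],"turn":[0,0,0]},{"xyz":[0,0,-3.0],"turn":[0,0,0]},{"xyz":[0,0,-3.0],"turn":[0,0,0]},{"xyz":[0,0,-3.0],"turn":[0,0,0]},{"xyz":[0,0,-3.0],"turn":[0,0,0]},{"xyz":[0,0,-2.0],"turn":[0,0,0]},{"xyz":[0,0,0],"turn":[0,0,0]},{"xyz":[0,0,0],"turn":[0,0,0]}]'

```text
clock: 23.13
tool_pos: [499.0, 315.9, 133.4]
orientation: [3.14, 0.002, 3.141]
wrist_force: [-0.6, 0.3, -2.6]
finger_gap: 33.3
grip_force: 30.0
```

Emit:
arm_command --steps '[{"xyz":[-0.38,-3.87,0],"turn":[0,0,0]},{"xyz":[-0.38,-3.87,0],"turn":[0,0,0]},{"xyz":[-0.38,-3.87,0],"turn":[0,0,0]},{"xyz":[-0.38,-3.87,0],"turn":[0,0,0]},{"xyz":[-0.38,-3.87,0],"turn":[0,0,0]},{"xyz":[-0.38,-3.87,0],"turn":[0,0,0]},{"xyz":[-0.38,-3.87,0],"turn":[0,0,0]},{"xyz":[-0.38,-3.87,0],"turn":[0,0,0]},{"xyz":[-0.38,-3.87,0],"turn":[0,0,0]},{"xyz":[-0.38,-3.87,0],"turn":[0,0,0]}]'

```text
clock: 23.97
tool_pos: [533.6, -73.0, 129.3]
orientation: [3.141, -0.005, 3.141]
wrist_force: [0.5, 0.6, -1.3]
finger_gap: 33.4
grip_force: 30.0
```

Emit:
arm_command --steps '[{"xyz":[-0.35,-3.87,0],"turn":[0,0,0]},{"xyz":[0,0,0],"turn":[0,0,0]},{"xyz":[0,0,0],"turn":[0,0,0]},{"xyz":[0,0,0],"turn":[0,0,0]},{"xyz":[0,0,0],"turn":[0,0,0]},{"xyz":[0,0,0],"turn":[0,0,0]}]'

```text
clock: 24.47
tool_pos: [538.8, -108.7, 131.7]
orientation: [3.141, -0.002, -3.141]
wrist_force: [0.6, -0.0, -2.2]
finger_gap: 33.4
grip_force: 30.0
```

Run:
```python
from h import *
im=get_image("side"); P=cloud(im); save(im,"side9.png"); s=state(); print(s["finger_gap"],s["tool_pos"].round(1),s["wrist_force"].round(1),s["orientation"].round(3))
q=P.reshape(-1,3)
for z in range(95,185,5):
    r=near(q,539,-108,45,z,z+5)
    if len(r): print(z,len(r),np.percentile(r,[3,50,97],axis=0)[:,:2].round().tolist())
```

```text
33.070797521546325 [ 539.1 -108.7  132.1] [ 0.2  0.9 -1.8] [ 3.141e+00 -1.000e-03 -3.140e+00]
95 12 [[525.0, -107.0], [539.0, -103.0], [546.0, -86.0]]
100 11 [[532.0, -108.0], [538.0, -105.0], [545.0, -98.0]]
105 8 [[533.0, -110.0], [538.0, -105.0], [546.0, -99.0]]
110 15 [[533.0, -111.0], [539.0, -106.0], [546.0, -97.0]]
115 6 [[533.0, -111.0], [536.0, -108.0], [542.0, -104.0]]
120 6 [[536.0, -112.0], [541.0, -108.0], [548.0, -102.0]]
125 19 [[532.0, -115.0], [539.0, -109.0], [546.0, -100.0]]
130 3 [[535.0, -109.0], [540.0, -107.0], [540.0, -105.0]]
150 10 [[512.0, -107.0], [541.0, -86.0], [560.0, -79.0]]
155 39 [[512.0, -124.0], [526.0, -88.0], [560.0, -78.0]]
160 84 [[511.0, -122.0], [534.0, -98.0], [564.0, -77.0]]
165 23 [[519.0, -117.0], [532.0, -94.0], [557.0, -75.0]]
170 20 [[523.0, -105.0], [533.0, -82.0], [546.0, -74.0]]
175 18 [[523.0, -101.0], [533.0, -77.0], [546.0, -75.0]]
180 16 [[529.0, -80.0], [537.0, -76.0], [547.0, -71.0]]
```

Emit:
arm_command --steps '[{"xyz":[-0.1,-0.18,0],"turn":[0,0,0]},{"xyz":[0,0,1.2],"turn":[0,0,0]},{"xyz":[0,0,0.8],"turn":[0,0,0]},{"xyz":[0,0,0.8],"turn":[0,0,0]},{"xyz":[0,0,0.8],"turn":[0,0,0]},{"xyz":[0,0,0],"turn":[0,0,0]},{"xyz":[0,0,0],"turn":[0,0,0]}]'

```text
clock: 25.1
tool_pos: [539.6, -111.9, 95.5]
orientation: [3.141, -0.002, 3.141]
wrist_force: [0.3, -0.2, -2.3]
finger_gap: 33.1
grip_force: 30.0
```

Emit:
arm_command --steps '[{"xyz":[0,0,0.8],"turn":[0,0,0]},{"xyz":[0,0,0.6],"turn":[0,0,0]},{"xyz":[0,0,0.5],"turn":[0,0,0]},{"xyz":[0,0,0],"turn":[0,0,0]},{"xyz":[0,0,0],"turn":[0,0,0]}]'

```text
clock: 25.52
tool_pos: [539.9, -112.0, 77.1]
orientation: [3.141, -0.001, 3.141]
wrist_force: [0.3, 0.6, -1.7]
finger_gap: 33.0
grip_force: 30.0
```

Emit:
arm_command --steps '[{"xyz":[0,0,0.4],"turn":[0,0,0]},{"xyz":[0,0,0.3],"turn":[0,0,0]},{"xyz":[0,0,0],"turn":[0,0,0]},{"xyz":[0,0,0],"turn":[0,0,0]}]'

```text
clock: 25.85
tool_pos: [540.3, -112.1, 70.5]
orientation: [3.141, -0.0, 3.141]
wrist_force: [-0.2, -0.2, -2.3]
finger_gap: 33.1
grip_force: 30.0
```

Emit:
arm_command --steps '[{"xyz":[0,0,0],"turn":[0,0,0]},{"xyz":[0,0,0],"turn":[0,0,0]},{"xyz":[0,0,0],"turn":[0,0,0]},{"xyz":[0,0,0],"turn":[0,0,0]},{"xyz":[0,0,0],"turn":[0,0,0]},{"xyz":[0,0,0],"turn":[0,0,0]},{"xyz":[0,0,0],"turn":[0,0,0]},{"xyz":[0,0,0],"turn":[0,0,0]}]' --fingers -1

```text
clock: 26.52
tool_pos: [540.5, -112.1, 70.7]
orientation: [-3.142, 0.0, 3.141]
wrist_force: [-0.3, 0.2, -0.6]
finger_gap: 84.4
grip_force: 0.0
```

Emit:
arm_command --steps '[{"xyz":[0,0,-3.0],"turn":[0,0,0]},{"xyz":[0,0,-3.0],"turn":[0,0,0]},{"xyz":[0,0,-3.0],"turn":[0,0,0]},{"xyz":[0,0,0],"turn":[0,0,0]},{"xyz":[0,0,0],"turn":[0,0,0]},{"xyz":[0,0,0],"turn":[0,0,0]}]' --fingers 1

```text
clock: 27.02
tool_pos: [540.0, -112.0, 160.2]
orientation: [3.141, -0.0, 3.141]
wrist_force: [-0.1, 0.6, -0.9]
finger_gap: 48.5
grip_force: 0.0
```

Run:
```python
from h import *
im=get_image("side"); P=cloud(im); save(im,"side10.png"); s=state(); print(s["finger_gap"],s["tool_pos"].round(1),s["wrist_force"].round(1))
q=P.reshape(-1,3)
for z in range(72,140,4):
    r=near(q,539,-108,36,z,z+4)
    if len(r): print(z,len(r),np.percentile(r,[3,50,97],axis=0)[:,:2].round().tolist())
r=near(q,539,-108,60,126,142); r=near(q,629,-223,30,126,145); print("knob",len(r),np.percentile(r,[3,50,97],axis=0).round(1).tolist())
cv2.imwrite("pics/side10c.png",cv2.resize(im["frame"][150:270,240:380,::-1],(700,600),interpolation=cv2.INTER_CUBIC))
```

```text
44.83253303838684 [ 539.4 -111.8  159.3] [-0.5 -0.1 -0.1]
72 5 [[519.0, -90.0], [528.0, -86.0], [557.0, -84.0]]
76 19 [[509.0, -110.0], [535.0, -82.0], [553.0, -78.0]]
80 33 [[510.0, -104.0], [530.0, -86.0], [570.0, -80.0]]
84 24 [[512.0, -101.0], [542.0, -84.0], [569.0, -76.0]]
88 53 [[510.0, -111.0], [535.0, -88.0], [570.0, -76.0]]
92 42 [[511.0, -124.0], [535.0, -93.0], [569.0, -78.0]]
96 84 [[513.0, -126.0], [538.0, -97.0], [565.0, -80.0]]
100 37 [[516.0, -120.0], [540.0, -97.0], [563.0, -84.0]]
104 16 [[525.0, -121.0], [535.0, -98.0], [556.0, -91.0]]
108 40 [[525.0, -123.0], [537.0, -108.0], [553.0, -92.0]]
112 28 [[526.0, -113.0], [542.0, -101.0], [553.0, -91.0]]
116 5 [[533.0, -110.0], [535.0, -108.0], [541.0, -99.0]]
120 4 [[533.0, -113.0], [540.0, -109.0], [548.0, -104.0]]
124 11 [[533.0, -110.0], [542.0, -106.0], [546.0, -100.0]]
128 9 [[533.0, -115.0], [539.0, -110.0], [546.0, -105.0]]
132 5 [[534.0, -111.0], [537.0, -105.0], [543.0, -104.0]]
136 1 [[539.0, -98.0], [539.0, -98.0], [539.0, -98.0]]
knob 27 [[622.8, -229.9, 126.9], [628.6, -220.7, 134.3], [634.4, -212.8, 139.7]]
```

View pics/side10c.png

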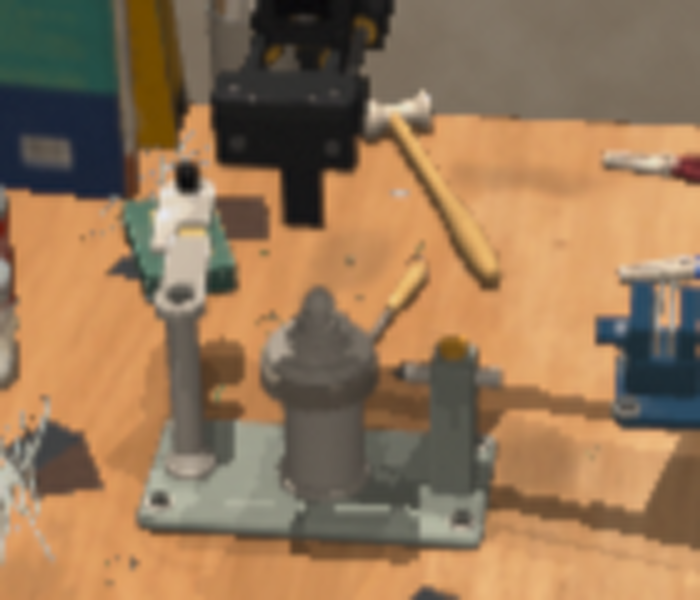

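The hub top is at z≈112, so the collar is seated; in the crop the flange lies flat on the wheel at (320,365). The keeper knob sits at crop (187,178), which is world (629,−223). I'll go to its +x side with closed fingers.

Emit:
arm_command --steps '[{"xyz":[-2.28,-2.16,0],"turn":[0,0,0]},{"xyz":[-2.28,-2.16,0],"turn":[0,0,0]},{"xyz":[-2.28,-2.16,0],"turn":[0,0,0]},{"xyz":[-2.28,-2.16,0],"turn":[0,0,0]},{"xyz":[-2.28,-2.16,0],"turn":[0,0,0]},{"xyz":[0,0,0],"turn":[0,0,-7]},{"xyz":[0,0,0],"turn":[0,0,0]},{"xyz":[0,0,0],"turn":[0,0,0]},{"xyz":[0,0,0],"turn":[0,0,0]},{"xyz":[0,0,0],"turn":[0,0,0]}]' --fingers 1

```text
clock: 27.9
tool_pos: [653.4, -219.3, 160.0]
orientation: [3.141, -0.001, -3.022]
wrist_force: [0.5, -0.3, 0.2]
finger_gap: 0.6
grip_force: 0.0
```

Emit:
arm_command --steps '[{"xyz":[0,0,2.0],"turn":[0,0,0]},{"xyz":[0,0,2.0],"turn":[0,0,0]},{"xyz":[0,0,1.5],"turn":[0,0,0]},{"xyz":[0,0,1.2],"turn":[0,0,0]},{"xyz":[0,0,0],"turn":[0,0,0]},{"xyz":[0,0,0],"turn":[0,0,0]},{"xyz":[0,0,0],"turn":[0,0,0]}]'

```text
clock: 28.48
tool_pos: [655.0, -220.4, 94.7]
orientation: [-3.141, 0.001, -3.02]
wrist_force: [0.7, -0.3, 0.3]
finger_gap: 0.3
grip_force: 0.0
```

Run:
```python
from h import *
im=get_image("side"); P=cloud(im); save(im,"side11.png"); s=state(); print(s["finger_gap"],s["tool_pos"].round(1),s["wrist_force"].round(1),s["orientation"].round(3),s["joint_pos"].round(2))
q=P.reshape(-1,3)
for z in range(110,180,6):
    r=near(q,640,-215,40,z,z+6)
    if len(r): print(z,len(r),np.percentile(r,[3,50,97],axis=0)[:,:2].round().tolist())
cv2.imwrite("pics/side11c.png",cv2.resize(im["frame"][150:230,240:340,::-1],(700,560),interpolation=cv2.INTER_CUBIC))
```

```text
0.5172361342379536 [ 655.3 -220.5   95.1] [-0.   0.3 -0.2] [-3.141e+00  2.000e-03 -3.020e+00] [-0.36  0.38  1.67  0.    1.09 -2.05]
110 5 [[614.0, -218.0], [620.0, -195.0], [629.0, -188.0]]
116 92 [[614.0, -235.0], [629.0, -206.0], [643.0, -180.0]]
122 20 [[615.0, -223.0], [632.0, -211.0], [660.0, -181.0]]
128 26 [[623.0, -235.0], [640.0, -216.0], [663.0, -205.0]]
134 27 [[623.0, -226.0], [646.0, -211.0], [663.0, -200.0]]
140 11 [[645.0, -208.0], [651.0, -203.0], [658.0, -197.0]]
146 3 [[648.0, -202.0], [658.0, -201.0], [660.0, -199.0]]
```

View pics/side11c.png

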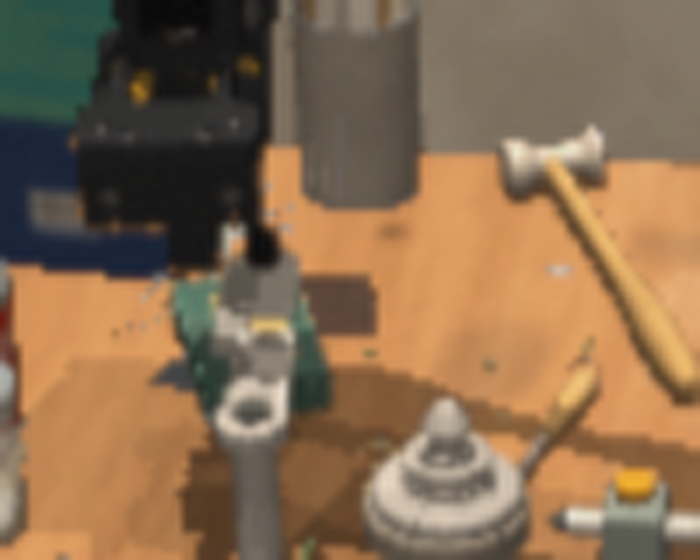

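The fingers stand left of the knob at crop (190,245), with the knob at (262,240), and they are free of the arm and at knob height. I'll close the gap and sweep about the pivot.

Emit:
arm_command --steps '[{"xyz":[0.5,0,0.3],"turn":[0,0,0]},{"xyz":[0.5,0,0],"turn":[0,0,0]},{"xyz":[0.91,-0.09,0],"turn":[0,0,4.5]},{"xyz":[0.91,-0.09,0],"turn":[0,0,4.5]},{"xyz":[0.91,-0.09,0],"turn":[0,0,4.5]},{"xyz":[0.91,-0.09,0],"turn":[0,0,4.5]},{"xyz":[0.91,-0.09,0],"turn":[0,0,4.5]},{"xyz":[0.91,-0.09,0],"turn":[0,0,4.5]},{"xyz":[0,0,0],"turn":[0,0,0]},{"xyz":[0,0,0],"turn":[0,0,0]}]'

```text
clock: 29.37
tool_pos: [589.7, -222.9, 91.2]
orientation: [-3.141, 0.001, 2.793]
wrist_force: [-0.4, 0.5, 0.2]
finger_gap: 0.3
grip_force: 0.0
```

```bash
cat > k.py <<'E'
from h import *
im=get_image("side"); P=cloud(im); s=state(); t=s["tool_pos"]; y=s["orientation"][2]; print(t.round(1),s["wrist_force"].round(1),s["orientation"].round(3))
tx=np.array([np.cos(y),np.sin(y)]); ty=np.array([np.sin(y),-np.cos(y)])
v=np.array([615,-110.5])-t[:2]; print("pivot in tool",v@tx,v@ty)
q=P.reshape(-1,3); d=np.hypot(q[:,0]-615,q[:,1]+109)
with np.errstate(invalid='ignore'): r=q[(d>20)&(d<128)&(q[:,2]>114)&(q[:,2]<125)&(np.hypot(q[:,0]-539,q[:,1]+108)>22)&(np.hypot(*(q[:,:2]-t[:2]).T)>25)]
phi=np.arctan2(-(r[:,1]+109),-(r[:,0]-615)); print("arm pts",len(r),"angle median",np.median(phi).round(3),"max dist",d.max() and np.hypot(r[:,0]-615,r[:,1]+109).max().round())
save(im,f"k{int(s['clock']*100)}.png")
E
python3 k.py
```

```text
[ 590.2 -222.9   91.2] [ 0.5 -0.2 -0.3] [-3.141e+00  1.000e-03  2.793e+00]
pivot in tool 15.032382120621016 114.16045145841208
arm pts 186 angle median 1.133 max dist 128.0
```

Emit:
arm_command --steps '[{"xyz":[0.91,-0.09,0],"turn":[0,0,4.5]},{"xyz":[0.91,-0.09,0],"turn":[0,0,4.5]},{"xyz":[0.91,-0.09,0],"turn":[0,0,4.5]},{"xyz":[0.91,-0.09,0],"turn":[0,0,4.5]},{"xyz":[0.91,-0.09,0],"turn":[0,0,4.5]},{"xyz":[0.91,-0.09,0],"turn":[0,0,4.5]},{"xyz":[0.91,-0.09,0],"turn":[0,0,4.5]},{"xyz":[0.91,-0.09,0],"turn":[0,0,4.5]},{"xyz":[0,0,0],"turn":[0,0,0]},{"xyz":[0,0,0],"turn":[0,0,0]}]'

```text
clock: 30.25
tool_pos: [528.3, -186.6, 91.0]
orientation: [3.141, 0.001, 2.167]
wrist_force: [-0.3, 0.1, 0.3]
finger_gap: 0.2
grip_force: 0.0
```

Emit:
arm_command --steps '[{"xyz":[0.91,-0.09,0],"turn":[0,0,4.5]},{"xyz":[0.91,-0.09,0],"turn":[0,0,4.5]},{"xyz":[0.91,-0.09,0],"turn":[0,0,4.5]},{"xyz":[0,0,0],"turn":[0,0,0]},{"xyz":[0,0,0],"turn":[0,0,0]},{"xyz":[0,0,0],"turn":[0,0,0]}]'

```text
clock: 30.75
tool_pos: [512.8, -164.7, 90.9]
orientation: [3.141, 0.001, 1.931]
wrist_force: [-0.5, 0.3, 0.4]
finger_gap: 0.5
grip_force: 0.0
```

```bash
python3 k.py
```

```text
[ 512.7 -164.7   90.8] [-1.1  0.4  0.6] [3.141e+00 1.000e-03 1.930e+00]
pivot in tool 14.795987483889213 114.82411050983855
arm pts 191 angle median 0.289 max dist 127.0
```

Emit:
arm_command --steps '[{"xyz":[0.91,-0.09,0],"turn":[0,0,4.5]},{"xyz":[0.91,-0.09,0],"turn":[0,0,4.5]},{"xyz":[0.6,-0.06,0],"turn":[0,0,3]},{"xyz":[0.4,-0.04,0],"turn":[0,0,2]},{"xyz":[0,0,0],"turn":[0,0,0]},{"xyz":[0,0,0],"turn":[0,0,0]},{"xyz":[0,0,0],"turn":[0,0,0]}]'

```text
clock: 31.38
tool_pos: [502.2, -138.2, 90.8]
orientation: [3.141, 0.0, 1.685]
wrist_force: [-0.6, -0.1, 0.8]
finger_gap: 0.3
grip_force: 0.0
```

Emit:
arm_command --steps '[{"xyz":[0.2,-0.02,0],"turn":[0,0,1]},{"xyz":[0.2,-0.02,0],"turn":[0,0,1]},{"xyz":[0,0,0],"turn":[0,0,0]},{"xyz":[0,0,0],"turn":[0,0,0]},{"xyz":[0,0,0],"turn":[0,0,0]}]'

```text
clock: 31.8
tool_pos: [501.0, -133.8, 90.7]
orientation: [-3.141, -0.0, 1.649]
wrist_force: [-0.1, 0.5, 0.4]
finger_gap: 0.5
grip_force: 0.0
```

```bash
python3 k.py
```

```text
[ 501.1 -133.8   90.7] [-0.  -0.2 -0.4] [-3.141 -0.     1.649]
pivot in tool 14.345474602438319 115.38849624284148
arm pts 129 angle median -0.028 max dist 126.0
```

Emit:
arm_command --steps '[{"xyz":[0.2,0,0],"turn":[0,0,0]},{"xyz":[0,0,0],"turn":[0,0,0]},{"xyz":[0,0,0],"turn":[0,0,0]}]'

```text
clock: 32.1
tool_pos: [501.1, -133.1, 90.8]
orientation: [3.141, 0.003, 1.649]
wrist_force: [-0.1, -5.5, -1.3]
finger_gap: 0.4
grip_force: 2.5
```

Emit:
arm_command --steps '[{"xyz":[0.2,0,0],"turn":[0,0,0]},{"xyz":[0,0,0],"turn":[0,0,0]},{"xyz":[0,0,0],"turn":[0,0,0]}]'

```text
clock: 32.35
tool_pos: [501.1, -132.9, 90.9]
orientation: [3.141, 0.006, 1.65]
wrist_force: [-0.4, -11.4, -2.9]
finger_gap: 0.3
grip_force: 5.5
```

The keeper is hard on its stop: the force rose to 11 N with no further travel, at the expected place. I'll back off, lift away and verify.

Emit:
arm_command --steps '[{"xyz":[-1.0,0,0],"turn":[0,0,0]},{"xyz":[-1.5,0,0],"turn":[0,0,0]},{"xyz":[0,0,-3],"turn":[0,0,0]},{"xyz":[0,0,-3],"turn":[0,0,0]},{"xyz":[0,0,-3],"turn":[0,0,0]},{"xyz":[-3,0,-2],"turn":[0,0,0]},{"xyz":[-3,0,0],"turn":[0,0,0]},{"xyz":[-3,0,0],"turn":[0,0,0]},{"xyz":[0,0,0],"turn":[0,0,0]},{"xyz":[0,0,0],"turn":[0,0,0]}]'

```text
clock: 33.18
tool_pos: [509.6, -245.4, 200.6]
orientation: [-3.141, -0.001, 1.646]
wrist_force: [-0.3, 0.5, -0.0]
finger_gap: 0.6
grip_force: 0.0
```

```bash
python3 k.py
python3 - <<'E'
from h import *
D={c:get_image(c) for c in("side","top")}
q=cloud(D["side"]).reshape(-1,3)
for n,x,y,r,z0,z1 in [("knob",500,-112,18,126,142),("armtop",570,-108,22,114,126),("hubtop",539,-100,16,104,116)]:
    p=near(q,x,y,r,z0,z1); print(n,len(p),np.percentile(p,[3,50,97],axis=0).round(1).tolist() if len(p) else "")
a=cv2.resize(D["side"]["frame"][160:260,250:340,::-1],(400,444),interpolation=cv2.INTER_CUBIC)
b=cv2.resize(D["top"]["frame"][150:250,345:435,::-1],(400,444),interpolation=cv2.INTER_CUBIC)
cv2.imwrite("pics/end.png",np.hstack([a,b]))
for q in ("drill_tin","pliers_flat","file_flat"):
    o=outline_of(q,"top"); print(q,[(round(i["conf"],2),np.round(i["extent"]).tolist()) for i in o[:1]])
E
```

```text
[ 509.3 -244.4  200.3] [-1.5 -0.4 -0. ] [-3.141e+00 -1.000e-03  1.647e+00]
pivot in tool 125.45963381632629 115.56431608386194
arm pts 162 angle median 0.023 max dist 128.0
knob 30 [[492.8, -124.6, 127.3], [499.8, -111.9, 133.7], [505.9, -108.3, 137.7]]
armtop 92 [[550.0, -123.2, 114.9], [570.0, -107.3, 119.5], [590.0, -96.6, 123.4]]
hubtop 62 [[524.3, -109.5, 104.5], [538.6, -99.6, 110.3], [553.4, -90.9, 115.6]]
drill_tin [(0.41, [466.0, 185.0, 10.0, 12.0])]
pliers_flat []
file_flat [(0.43, [431.0, 227.0, 11.0, 4.0])]
```

View pics/end.png

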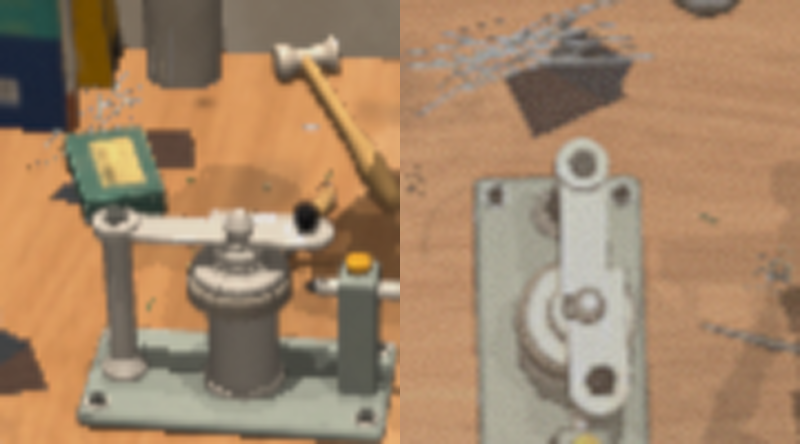

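The final view shows the keeper lying across the stand with its slot round the spindle's neck, at (237,225) in the left half and (583,305) in the right. The knob is at (305,218) and (600,378), the stack is flat below it, and the robot is clear. Knob at world (500,−113) matches the closed position.

```bash
python3 -c "
from rig import hand_in
print(hand_in())"
```

```text
the job is handed in; nothing more can be done
None
```

The sleeve, grinding wheel and steel collar are seated on the spindle in that order, the keeper is pushed to its stop round the neck, and the job was handed in at about 33 s; the tin, pliers and file were never approached.

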